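# Balance the loaded tool bar on the balance stand

## Robot

A 6-joint arm with a two-finger parallel gripper is mounted at the origin on a cart in front of the work surface, level with it; the furniture and walls round the work are solid. World frame = base frame: x ahead of the robot, y to its left, z up, the work surface at z = 0. Lengths are in m, angles in rad, forces in N, time in s.
With the tool pointing down it reaches from about 0.35 to 0.875 m from the base axis. Payload 4.2 kg.
Tool frame: the origin (TCP) lies at the very end of the fingers, on their centre line; the grasp point (between the pads) lies 19 mm behind it; z points along the fingers, y is the line along which they close (so a half turn about z gives the same grasp; the last joint's range is limited). The gripper opens to 85 mm and grips with 20 to 120 N. Pads are 22 mm wide; open, the fingers measure 114 mm over their backs; the gripper's body (76 mm by 85 mm) begins 54 mm behind the grasp point. The pads swing forward as they close: fully open they stand 13 mm farther back than shut.
Start: joints at [1.495, 0.385, 0.008, 0, -1.194, -0.259], TCP at [0.205, 0.59, 0.231] pointing down, gripper open.
Joint ranges: [-3.14, 3.14], [-1.21, 2.06], [-1.07, 1.41], [-3.16, 2.05], [-2.99, -0.16], [-3.1, 3.1]. Speed limits (rad/s): [2.79, 2.79, 3.14, 3.14, 3.14, 3.14].

## Interface

Orientations are given as a unit quaternion [x, y, z, w].
In Python, from workcell import monitor, imaging, ctrl, models gives the robot as it stands. The module is installed in compiled form; this text tells all that it offers.
- The arm moves only by the tool drive_tool, never from a script. Its argument "plan" is text: rows parted by semicolons, each of 7 numbers parted by spaces: the turn, a rotation vector about the tool's x, y, z scaled (see below), then the shift along the tool's x, y, z scaled (see below), then the finger opening in mm, from 0 to 85.4. In form: ax ay az dx dy dz hand; .... A call has 1 to 10 rows; each row shifts and turns the commanded pose from where the row before left it, along the tool's axes as they then stand; what a row does not reach is not made up. The controller multiplies each number of a shift by 5 cm and each number of a turn by 360 degrees. A row lasts 1/8 s, in which the tool goes at most 62.5 mm and 10.7 degrees, less where a joint would pass 70% of its speed; a pose out of reach is approached as far as the arm can. A call with a number of a shift or a turn outside -1 to 1 is refused whole. A call with a gripper value outside its range is refused whole. The fingers move at their own pace and stop on an object; "grip_force" is the grip in N (left out, the last holds). Time passes only in rows, so rows that do not move let the fingers close. It gives the time, the measured TCP pose, the force, the opening and the grip force at its end, in the units of the state.
- monitor.get_obs(): the state, without advancing time (a new reading comes with each control period).
- imaging.snapshot(name): name is "side" or "top"; returns the picture (384x512x3 uint8, blue, green, red); there is no depth.
- imaging.calibration(name): a dict with "fx", "fy", "cx", "cy" (pixels), "dist_coeffs" ([k1, k2, p1, p2, k3] as OpenCV has them; the pictures are not rectified), "R" (3x3) and "t" (3): a world point X has camera coordinates R X + t. Camera axes: x right, y down, z forward; pixel columns grow to the right and rows downward; lengths in m; the calibration is good to about 2 mm. A picture is of the moment at which its call begins. calibration takes no time and is no camera call.
- ctrl.hand_in(): hands the job in; it is judged then, once.
Trained networks look in the newest picture that a camera, given by its name, has taken for a name from the list of things; names that differ only in an ending like _2 or _b are one class to them, and where a whole thing is asked for, a point or a joint stands for the part that bears it (a point fixed in the world has none). Each returns a list of dicts, best first, with "conf" (0 to 1); they miss things now and then, are a little off and sometimes report something else, mostly with a low value. They report only what shows in the picture. A call takes as long as a camera call.
- models.recognise(thing, camera): "position" ([column, row] in pixels, amid what is visible of it).
- models.pinpoint(thing, camera): "position" ([column, row] in pixels: a listed point, or the origin of a listed thing).
The state is a dict: "clock": time; "q": joint angles; "joint_velocities": joint speeds; "joint_torque": joint torques, N m; "tcp_pos": TCP position; "tcp_rot": TCP orientation; "contact_force": force on the tool from outside, world axes, zero at the start; "torque": the same for the moment, N m; "opening": finger opening in m; "grasp_force": force on a finger pad.
Only numpy, scipy, OpenCV 4.12 (cv2) and the standard library are available. Lean on these libraries where they do the work, as an engineer would, in place of code of your own. Each camera call takes 0.05 s, during which the arm holds its last target. There are 200 camera calls.

## Task

The square tool bar has a weight fixed somewhere inside it, so it need not balance at its middle. Pick it up, set it gently, square across the steel edge of the balance stand, and find by feel the place where it balances: let go of it and leave it resting level on the edge alone, with neither end down on a rubber-topped catch. Do not press or drop it hard onto the stand, and leave the other things on the bench where they are.

Things in the scene. Friction and masses are not known exactly. Their poses are not given: they have to be found in the camera images.
- bar: Aluminium square bar lying flat, 280 x 24 x 24 mm (293 long over black end caps and the bolt head on its +x end), 0.35 to 0.45 kg. Origin: centre of its underside; x along the bar, z up. Thin lines cross its top every 20 mm, the middle one longer. A weight hidden inside, fixed during a run, puts its centre of mass up to 55 mm from the middle, towards either end.
- bar_mid (a point): Centre of the bar: 12 mm above the bar's origin.
- stand: Balance stand, fixed to the bench: grey base 180 x 50 x 12 mm, a steel blade across its middle, a catch post near each end. Origin: centre of the underside; x along the base (as the bar must lie). Catch posts: 70 mm either side of the blade, 14 mm thick, 44 wide, rubber tops 54 mm above the bench, 6 below the edge: an unbalanced bar tips 5 degrees onto one and can be gripped again.
- blade: The steel blade of the stand (part of it, same origin and axes as the stand). Its top is a flat land 10 mm wide in x and 44 mm long in y, 60 mm above the bench. The bar stays level only if its centre of mass is above this land (within about 4 mm of its middle line); let go, it rocks a little for 2 to 4 s before it is quite still.
- edge_top (a point): Middle of the blade's flat top edge, 60 mm above the bench; x along the stand, y along the edge.
- clamp_fixture: Fixed in place between bar and stand: assembly nest with a toggle clamp and an upright red handle, 110 x 178 mm, up to 162 mm high; origin at the bench, near its middle. Carry the bar over it.
- plug_gauge: Bystander: steel plug gauge, 108 mm long, 19 thick, lying on the bench; origin under its middle.
- assembly_0: Bystander: small black and metal clip assembly, 18 x 46 x 18 mm; origin under its middle.
- roll_1: Bystander: roll of white tape, 58 mm across, 34 high; origin under its middle.
- magnet_dish: Bystander: round metal dish, 71 mm across, 22 high; origin under its middle.

How it is judged:
By the outcome, as a careful person would: the job done as asked, in the order asked, and still so for the second after the job is handed in, with the robot touching nothing.
It also fails if it takes over 64 s, if anything falls off the work surface, if the arm or the gripper's body presses on something with over 40 N, if the wrist force passes 120 N, or if a joint passes its speed limit or range.

## Working session

There is one attempt and no reset: what is moved stays moved. The work goes in short steps, Python scripts to look and compute and a tool call to move; the robot and the scene stay as the last step left them, time stands still between calls to the robot, and variables do not carry over. Pictures are saved under pics/ and viewed, at most 10 in all, crops included, and the job is handed in when it is done.

Besides the shell and the picture viewer there is one more tool, called after ">>>" by a JSON object that holds its "op" and its "data", one argument or row to a line. drive_tool: Moves the arm, as the interface text tells. Shifts and turns lie within -1 to 1; 1 stands for 5 cm of shift or 360 degrees of turn. Its arguments: {"type":"object","properties":{"plan":{"type":"string"},"grip_force":{"type":"number"}},"required":["plan"]}

```bash
mkdir -p pics; cat > h.py <<'E'
import numpy as np, cv2
from workcell import monitor, imaging, ctrl, models
from scipy.spatial.transform import Rotation as Ro
def cal(n):
    c=imaging.calibration(n); K=np.array([[c["fx"],0,c["cx"]],[0,c["fy"],c["cy"]],[0,0,1.]])
    return K,np.array(c["dist_coeffs"],float),np.array(c["R"],float),np.array(c["t"],float)
def ray(n,p):
    K,d,R,t=cal(n); u=cv2.undistortPoints(np.array([[p]],float),K,d)[0,0]
    return -R.T@t, R.T@np.array([u[0],u[1],1])
def onz(n,p,z):
    o,r=ray(n,p); return o+r*(z-o[2])/r[2]
def proj(n,X):
    K,d,R,t=cal(n); return cv2.projectPoints(np.atleast_2d(np.array(X,float)),cv2.Rodrigues(R)[0],t,K,d)[0][:,0]
E
python3 - <<'E'
from h import *
for n in ("top","side"):
    im=imaging.snapshot(n); cv2.imwrite(f"pics/{n}0.png",im)
    K,d,R,t=cal(n); print(n,K[0,0],(-R.T@t).round(3),R[2].round(2))
    for th,z in (("bar",0),("bar_mid",.012),("stand",0),("edge_top",.06),("clamp_fixture",0),("plug_gauge",0),("assembly_0",0),("roll_1",0),("magnet_dish",0)):
        for r in models.pinpoint(th,n)[:2]: print(th,np.round(r["position"],1),round(r["conf"],2),onz(n,r["position"],z).round(3))
s=monitor.get_obs(); print(s)
E
```

```text
top 403.08097070769367 [ 0.379 -0.093  1.221] [ 0.14  0.01 -0.99]
bar [162.2 202.9] 0.62 [0.502 0.218 0.   ]
bar_mid [159.6 201.9] 0.8 [0.504 0.223 0.012]
stand [329.7 201.3] 0.59 [ 0.501 -0.295  0.   ]
edge_top [337.9 199.6] 0.89 [ 0.499 -0.309  0.06 ]
plug_gauge [266.  223.8] 0.54 [ 0.435 -0.1    0.   ]
assembly_0 [373.9 181.1] 0.56 [ 0.562 -0.434  0.   ]
roll_1 [354. 147.] 0.62 [ 0.67  -0.377  0.   ]
magnet_dish [275.5 165.7] 0.59 [ 0.613 -0.131  0.   ]
side 426.46368091188816 [ 0.317 -0.864  0.771] [ 0.22  0.72 -0.66]
bar [207.9 146.1] 0.58 [0.499 0.218 0.   ]
bar [257.4 274.4] 0.47 [ 0.504 -0.299  0.   ]
bar_mid [209.5 147.2] 0.79 [0.5   0.194 0.012]
stand [342.5 285.6] 0.32 [ 0.675 -0.381  0.   ]
edge_top [258.2 260. ] 0.72 [ 0.502 -0.307  0.06 ]
plug_gauge [207.7 222.3] 0.65 [ 0.43  -0.108  0.   ]
assembly_0 [208.3 143.2] 0.7 [0.504 0.233 0.   ]
assembly_0 [302.3 317.1] 0.69 [ 0.561 -0.43   0.   ]
roll_1 [337.3 288.9] 0.61 [ 0.66  -0.385  0.   ]
magnet_dish [278.1 213.6] 0.56 [ 0.612 -0.126  0.   ]
{'clock': 1.0, 'q': array([ 1.49458416e+00,  3.84657085e-01,  7.92799367e-03, -1.35571336e-05,
       -1.19397442e+00, -2.58625918e-01]), 'joint_velocities': array([ 3.95717020e-04,  1.16809097e-04, -1.89588554e-03, -1.15272518e-03,
        1.55167911e-05,  3.02678843e-04]), 'joint_torque': array([ 6.53700044e-04, -3.92096293e+01,  1.88618749e+01,  4.19069946e+00,
       -3.47882515e-04, -1.91075422e-06]), 'tcp_pos': array([0.20533683, 0.59030051, 0.23134697]), 'tcp_rot': array([ 9.86017719e-01, -1.66640496e-01, -1.05037096e-05, -4.56405333e-05]), 'contact_force': array([ 0.07344657,  0.26729411, -1.28020725]), 'torque': array([ 0.05081075, -0.03059634,  0.0032134 ]), 'grasp_force': 0.0, 'opening': 0.0857919576902773}
```

```bash
python3 -c "
import cv2
a=cv2.imread('pics/top0.png')
cv2.imwrite('pics/top0c.png',cv2.resize(a[120:270,80:400],None,fx=2.5,fy=2.5,interpolation=cv2.INTER_CUBIC))
a=cv2.imread('pics/side0.png')
cv2.imwrite('pics/side0c.png',cv2.resize(a[80:340,120:400],None,fx=2.3,fy=2.3,interpolation=cv2.INTER_CUBIC))
"
```

```text
(no output)
```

View pics/top0c.png

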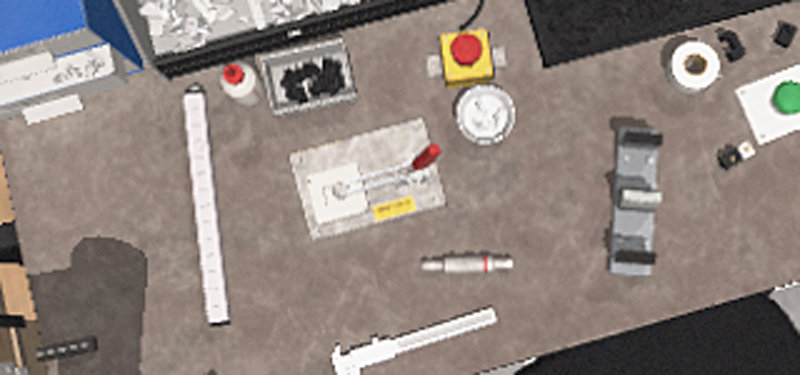

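View pics/side0c.png

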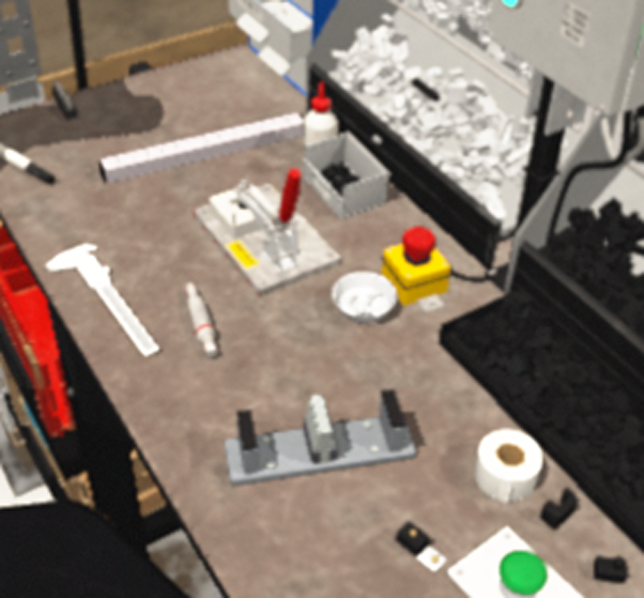

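The top view shows the bar running from about (158,156) to (167,249), with the bolt head at the upper (+x) end. The stand's dark catches are near (337,175) and (335,223), and its blade is near (336,199). Next I'll measure both axes by segmentation.

```bash
python3 - <<'E'
from h import *
a=cv2.imread('pics/top0.png').astype(int)
def axis(mask,off,z):
    n,l,s,c=cv2.connectedComponentsWithStats(mask.astype(np.uint8)); k=1+np.argmax(s[1:,4])
    v,u=np.nonzero(l==k); P=np.array([onz("top",(x+off[0],y+off[1]),z)[:2] for x,y in zip(u,v)])
    (c,sz,_) = cv2.minAreaRect(P.astype(np.float32)*1000); w,V=np.linalg.eigh(np.cov(P.T)); d=V[:,1]*np.sign(V[0,1])
    e=(P-P.mean(0))@d
    print(len(P),"mean",P.mean(0).round(4),"rect",np.round(c,1),np.round(sz,1),"yaw deg",np.degrees(np.arctan2(d[1],d[0])).round(2), "ext",e.min().round(4),e.max().round(4))
    return P
r=a[150:255,148:180]; axis(r.min(2)>165,(148,150),.024)
r=a[163:235,318:350]; sat=r.max(2)-r.min(2)
for y in range(0,72,4): print(150+13+y," ".join("%3d,%3d"%(r[y,x,0],r[y,x,2]) for x in range(0,32,3)))
axis((r[:,:,0]>=r[:,:,2]-2),(318,163),.012)
E
```

```text
770 mean [0.4999 0.2136] rect [502.1 213.9] [278.2  25.8] yaw deg 7.49 ext -0.1369 0.1413
163 117,144 114,139 115,141 113,139 115,138 121,146 126,150 124,151 128,153 106,128 107,130
167 122,147 114,140  87,105  70, 84  71, 87  89,109 106,128 121,148 122,149 119,147 122,148
171 121,148 114,140  88,107  85, 92 110,106 114,113 105,105 110,112 128,143 121,147 121,148
175 131,157 116,145 125,150  95, 94  61, 60  50, 55  55, 58  52, 55  49, 57 108,131 116,141
179 113,140 118,146 125,153 139,134 149,147 143,141 131,129 122,119 130,128 120,147 118,145
183 122,146 121,147 119,143 145,142 200,209 164,161 166,160 166,173 168,164 122,148 122,152
187 119,146 118,143 116,141 155,153 167,166 165,163 163,160 182,180 156,161 125,150 128,156
191 115,140 116,141  66, 80 113,111 107,107 103,102 111,109 180,179 146,148 134,159 126,153
195 123,150 115,141  61, 72 103,100  95, 97  78, 78  87, 87  84, 81 156,169 124,149 119,146
199 120,145 121,150  86,104  80, 82 194,199 215,222 222,224 228,231 211,215 112,144 119,147
203 113,140 116,141  96,116 112,109  92, 92  93, 95 102,104 111,116 118,138 118,149 126,153
207 120,145 113,135 100,120 174,172 171,168 170,168 169,168 187,184 103,132 121,148 121,147
211 111,140 105,129  74, 79 171,170 171,168 170,168 189,185 188,184 120,150 125,152 118,144
215 108,133  74, 90  83, 87 121,123  92, 89 117,115 109,110 181,177 113,141 132,158 131,155
219 130,155 126,152  90, 93 122,120 112,111 120,118 123,120 213,208 116,146 118,143 125,151
223 133,160 127,155 108,106  50, 52  49, 53  53, 57  51, 54  53, 58 100,120 124,152 126,153
227 126,152 116,143 148,142 180,177 180,177 182,178 175,174 196,192 126,155 117,139 120,146
231 123,152 115,139 120,145 116,142 105,128 101,122 114,137 124,142 117,140 121,146 119,143
765 mean [ 0.503  -0.3027] rect [ 504.2 -305.2] [ 53.3 178.8] yaw deg -5.52 ext -0.0879 0.0909
```

```bash
python3 - <<'E'
from h import *
a=cv2.imread('pics/top0.png').astype(int)
def pts(mask,off,z):
    n,l,s,c=cv2.connectedComponentsWithStats(mask.astype(np.uint8)); k=1+np.argmax(s[1:,4])
    v,u=np.nonzero(l==k); return np.array([onz("top",(x+off[0],y+off[1]),z)[:2] for x,y in zip(u,v)])
A=pts(a[168:182,322:352].max(2)<75,(322,168),.054);B=pts(a[216:230,318:352].max(2)<75,(318,216),.054)
d=A.mean(0)-B.mean(0); print(A.mean(0),B.mean(0),len(A),len(B),np.hypot(*d),np.degrees(np.arctan2(d[1],d[0])),(A+0).mean(0)/2+B.mean(0)/2)
C=pts(a[194:204,322:352].min(2)>180,(322,194),.06);w,V=np.linalg.eigh(np.cov(C.T));print(C.mean(0),np.degrees(np.arctan2(V[1,1],V[0,1])),np.sqrt(12*w))
# base left edge
L=[]
for y in range(177,232):
    r=a[y,318:350]; m=(r[:,0]>=r[:,2]-2); L.append(onz("top",(318+np.argmax(m)-.5,y),.012)[:2])
L=np.array(L);p=np.polyfit(L[:,0],L[:,1],1);p=np.polyfit(*L[abs(L[:,1]-np.polyval(p,L[:,0]))<.003].T,1);print("edge yaw",np.degrees(np.arctan(p[0])))
for y in (0,-3,-5.5):
    R=Ro.from_euler('z',y,degrees=True); T=np.array([.503,-.305,0])
    X=[[x,s,.012] for x in(-.09,.09) for s in(-.025,.025)]+[[x,s,.06] for x in(-.005,.005) for s in(-.022,.022)]
    print(y,proj("side",R.apply(X)+T).round(0).tolist())
v=cv2.imread('pics/side0.png'); cv2.imwrite('pics/s1.png',cv2.resize(v[245:300,210:310],None,fx=7,fy=7,interpolation=cv2.INTER_CUBIC))
E
```

```text
[ 0.57310828 -0.30943016] [ 0.43391812 -0.29464907] 64 69 0.13997278103473082 -6.061723726141584 [ 0.5035132  -0.30203962]
[ 0.50360824 -0.3061464 ] 84.51485879475224 [0.01104986 0.04350701]
edge yaw -5.1954990235937775
0 [[221.0, 292.0], [216.0, 273.0], [300.0, 273.0], [292.0, 256.0], [259.0, 268.0], [253.0, 252.0], [264.0, 267.0], [258.0, 251.0]]
-3 [[220.0, 290.0], [216.0, 272.0], [300.0, 275.0], [293.0, 258.0], [259.0, 268.0], [254.0, 252.0], [263.0, 267.0], [258.0, 251.0]]
-5.5 [[219.0, 288.0], [216.0, 270.0], [300.0, 276.0], [294.0, 259.0], [258.0, 268.0], [254.0, 252.0], [263.0, 267.0], [259.0, 251.0]]
```

View pics/s1.png

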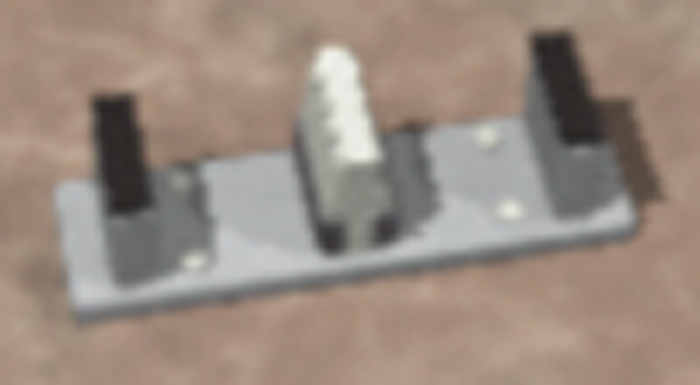

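```bash
cat >> h.py <<'E'
def go(target,yaw_deg):
    s=monitor.get_obs(); R=Ro.from_quat(s["tcp_rot"]); d=np.array(target)-s["tcp_pos"]
    T=Ro.from_euler('z',yaw_deg,degrees=True)*Ro.from_euler('x',180,degrees=True)
    print("t",round(s["clock"],2),"turn(units)",((R.inv()*T).as_rotvec()/(2*np.pi)).round(4),"shift after turn(units)",(T.inv().apply(d)/.05).round(3),"now",(R.inv().apply(d)/.05).round(3))
E
python3 -c "
from h import *
go([.502,.214,.10],7.5)"
```

```text
t 1.0 turn(units) [-0.      0.     -0.0741] shift after turn(units) [4.9   8.236 2.627] now [8.077 5.158 2.626]
```

>>> {"op": "drive_tool", "data": {
  "plan": "0 0 -0.0247 0 0 0 50; 0 0 -0.0247 0 0 0 50; 0 0 -0.0247 0 0 0 50; 0 0 0 0.54 0.9 0.2 50; 0 0 0 0.54 0.9 0.2 50; 0 0 0 0.54 0.9 0.2 50; 0 0 0 0.54 0.9 0.2 50; 0 0 0 0.54 0.9 0.2 50; 0 0 0 0.54 0.9 0.2 50; 0 0 0 0.54 0.9 0.2 50",
  "grip_force": 80
}}

```text
clock: 2.25
tcp_pos: [0.4348, 0.3014, 0.1614]
tcp_rot: [0.998, 0.066, 0.0, -0.0]
contact_force: [-0.0, 1.2, -0.2]
opening: 0.0499
grasp_force: 0.0
```

```bash
python3 -c "
from h import *
go([.502,.214,.10],7.5)"
```

```text
t 2.25 turn(units) [-0.0001 -0.0001  0.0001] shift after turn(units) [1.105 1.908 1.227] now [1.103 1.909 1.227]
```

>>> {"op": "drive_tool", "data": {
  "plan": "0 0 0 0.55 0.95 0.1 50; 0 0 0 0.55 0.96 0.1 50; 0 0 0 0 0 1 50; 0 0 0 0 0 0 50"
}}

```text
clock: 2.75
tcp_pos: [0.4988, 0.2127, 0.0983]
tcp_rot: [0.998, 0.064, -0.004, 0.002]
contact_force: [0.7, -0.7, 1.5]
opening: 0.0501
grasp_force: 0.0
```

```bash
python3 - <<'E'
from h import *
s=monitor.get_obs(); print(s["contact_force"],s["torque"])
im=imaging.snapshot("top"); cv2.imwrite("pics/t2.png",im); print([ (r["position"],r["conf"]) for r in models.pinpoint("bar_mid","top")[:2]])
go([.502,.214,.006],7.5)
print(proj("top",[s["tcp_pos"]+[0,0,0]]))
u,v=160,200
cv2.imwrite("pics/t2c.png",cv2.resize(im[140:260,100:250],None,fx=5,fy=5,interpolation=cv2.INTER_CUBIC))
E
```

```text
[ 0.67580976 -0.67334024  1.47981357] [-0.03265281 -0.03674525  0.01242933]
[([162.1, 204.1], 0.68)]
t 2.85 turn(units) [ 0.0001 -0.0001  0.0002] shift after turn(units) [0.011 0.033 1.923] now [0.009 0.033 1.923]
[[155.32738447 200.52630604]]
```

View pics/t2c.png

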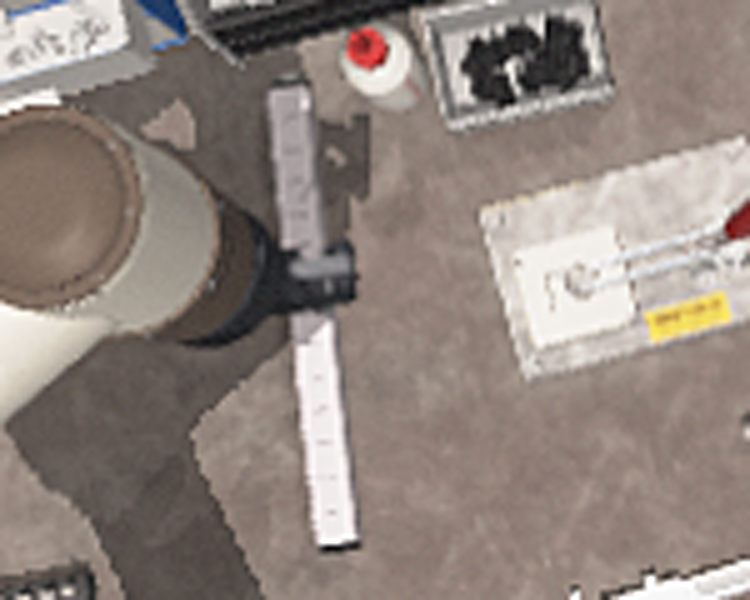

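The gripper straddles the bar near its middle. I'll record the unloaded wrench as a baseline, then descend and grip.

```bash
cat >> h.py <<'E'
def wrench(n):
    W=[]
    for _ in range(n):
        imaging.snapshot("top"); s=monitor.get_obs(); W.append(np.r_[s["contact_force"],s["torque"]])
    W=np.array(W); print("mean",W.mean(0).round(4),"std",W.std(0).round(4)); return W.mean(0)
E
python3 -c "
from h import *
np.save('w0.npy',wrench(14))"
```

```text
mean [0.2054 0.1116 0.038  0.0058 0.0004 0.0051] std [0.3671 0.4275 0.5991 0.0216 0.0279 0.022 ]
```

>>> {"op": "drive_tool", "data": {
  "plan": "0 0 0 0.01 0.03 0.7 50; 0 0 0 0 0 0.7 50; 0 0 0 0 0 0.52 50; 0 0 0 0 0 0 50; 0 0 0 0 0 0 10; 0 0 0 0 0 0 10; 0 0 0 0 0 0 10; 0 0 0 0 0 0 10; 0 0 0 0 0 0 10",
  "grip_force": 80
}}

```text
clock: 4.68
tcp_pos: [0.5023, 0.2143, 0.0069]
tcp_rot: [0.998, 0.066, 0.001, -0.001]
contact_force: [-0.3, -0.6, 6.0]
opening: 0.0222
grasp_force: 81.4
```

>>> {"op": "drive_tool", "data": {
  "plan": "0 0 0 0 0 -0.1 10; 0 0 0 0 0 -0.4 10; 0 0 0 0 0 -0.8 10; 0 0 0 0 0 -0.8 10; 0 0 0 0 0 -0.3 10; 0 0 0 0 0 0 10; 0 0 0 0 0 0 10; 0 0 0 0 0 0 10"
}}

```text
clock: 5.68
tcp_pos: [0.5006, 0.2131, 0.1235]
tcp_rot: [0.998, 0.065, -0.002, 0.001]
contact_force: [-0.6, -0.2, -4.5]
opening: 0.0221
grasp_force: 80.2
```

```bash
python3 - <<'E'
from h import *
w=wrench(16)-np.load('w0.npy'); print(w.round(4)); s=monitor.get_obs(); print(s["clock"],s["tcp_pos"],s["opening"],s["grasp_force"])
R=Ro.from_quat(s["tcp_rot"]); print("tool frame F,T",R.inv().apply(w[:3]).round(3),R.inv().apply(w[3:]).round(4))
im=imaging.snapshot("side"); cv2.imwrite("pics/s3.png",im); cv2.imwrite("pics/s3c.png",cv2.resize(im[60:240,120:320],None,fx=3.2,fy=3.2,interpolation=cv2.INTER_CUBIC))
E
```

```text
mean [ 1.3500e-01 -8.5800e-02 -3.9179e+00 -3.5500e-02  1.3760e-01  3.6000e-03] std [0.4162 0.3352 0.2652 0.0204 0.0321 0.0391]
[-7.0400e-02 -1.9740e-01 -3.9559e+00 -4.1300e-02  1.3720e-01 -1.5000e-03]
6.475 [0.50147    0.2136823  0.12535126] 0.02214381033844477 80.2508533000946
tool frame F,T [-0.096  0.187  3.956] [-0.0231 -0.1414  0.0015]
```

View pics/s3c.png

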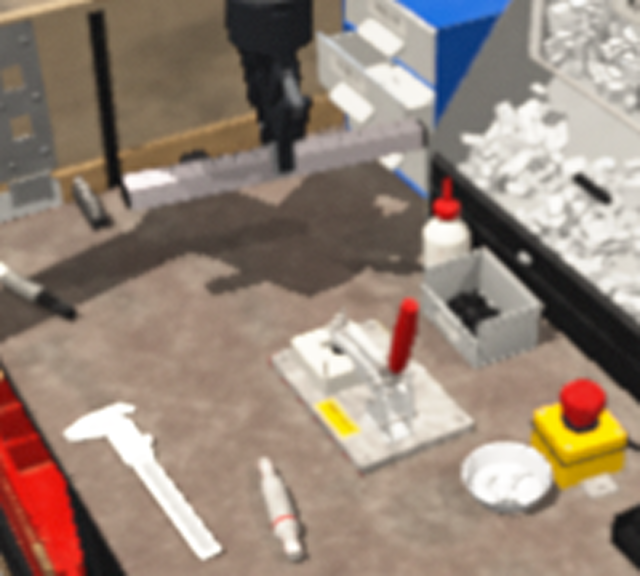

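>>> {"op": "drive_tool", "data": {
  "plan": "0 0 0 0 0 -0.3 10; 0 0 0 0 0 -0.6 10; 0 0 0.0120 0 0 -0.6 10; 0 0 0.0120 0 0 -0.5 10; 0 0 0.0120 0 0 -0.1 10; 0 0 0 0 0 0 10"
}}

```text
clock: 7.28
tcp_pos: [0.5017, 0.2139, 0.2319]
tcp_rot: [0.999, -0.047, 0.001, -0.001]
contact_force: [-0.4, 0.6, -4.2]
opening: 0.0218
grasp_force: 80.2
```

```bash
python3 -c "
from h import *
go([.468,-.3016,.225],-5.5)"
```

```text
t 7.28 turn(units) [-0.0003 -0.0003  0.0002] shift after turn(units) [ 0.317 10.327  0.138] now [ 0.302 10.328  0.118]
```

>>> {"op": "drive_tool", "data": {
  "plan": "0 0 0 0.02 0.5 0 10; 0 0 0 0.03 0.9 0 10; 0 0 0 0.03 0.9 0 10; 0 0 0 0.03 0.9 0 10; 0 0 0 0.03 0.9 0 10; 0 0 0 0.03 0.9 0 10; 0 0 0 0.03 0.9 0 10; 0 0 0 0.03 0.9 0 10; 0 0 0 0.03 0.9 0 10; 0 0 0 0.03 0.9 0 10"
}}

```text
clock: 8.52
tcp_pos: [0.4736, -0.2178, 0.2301]
tcp_rot: [0.999, -0.047, -0.001, 0.0]
contact_force: [0.4, 1.2, -3.4]
opening: 0.0222
grasp_force: 80.1
```

>>> {"op": "drive_tool", "data": {
  "plan": "0 0 0 0.02 0.9 0.2 10; 0 0 0 0.02 0.7 0.4 10; 0 0 0 0 0.1 0.7 10; 0 0 0 0 0 0.7 10; 0 0 0 0 0 0.3 10; 0 0 0 0 0 0 10; 0 0 0 0 0 0 10"
}}

```text
clock: 9.4
tcp_pos: [0.4699, -0.301, 0.1169]
tcp_rot: [0.999, -0.047, 0.001, 0.001]
contact_force: [0.9, -0.6, -3.3]
opening: 0.022
grasp_force: 80.1
```

```bash
python3 - <<'E'
from h import *
w=wrench(24)-np.load('w0.npy'); s=monitor.get_obs(); print(s["clock"],s["tcp_pos"],s["grasp_force"])
R=Ro.from_quat(s["tcp_rot"]); T=R.inv().apply(w[3:]); F=R.inv().apply(w[:3]); print(F,T,-T[1]/F[2])
im=imaging.snapshot("top"); cv2.imwrite("pics/t4.png",im); im=imaging.snapshot("side"); cv2.imwrite("pics/s4.png",im)
for n in("top","side"): print(n,[(np.round(r["position"],1),r["conf"]) for r in models.pinpoint("edge_top",n)[:1]+models.pinpoint("bar_mid",n)[:1]],proj(n,[[.5035,-.305,.06],s["tcp_pos"]]).round(1).tolist())
cv2.imwrite("pics/s4c.png",cv2.resize(im[170:320,150:350],None,fx=4,fy=4,interpolation=cv2.INTER_CUBIC))
go([.468,-.3016,.068],-5.5)
E
```

```text
mean [-0.0122  0.0989 -4.14    0.0107  0.1357  0.0095] std [0.4365 0.5401 0.4355 0.0253 0.0369 0.031 ]
10.6 [ 0.46883288 -0.30052049  0.11531994] 80.05626082420349
[-0.21535086  0.0332811   4.17802948] [-0.00802672 -0.1350834  -0.00443365] 0.032331844614334436
top [(array([335.1, 198. ]), 0.46), (array([338.5, 207. ]), 0.98)] [[336.5, 198.2], [338.9, 208.6]]
side [(array([257.9, 261.6]), 0.83), (array([242.3, 242.9]), 0.93)] [[258.7, 259.2], [242.4, 243.8]]
t 10.9 turn(units) [-0.     -0.      0.0001] shift after turn(units) [-0.015  0.023  0.946] now [-0.015  0.023  0.946]
```

View pics/s4c.png

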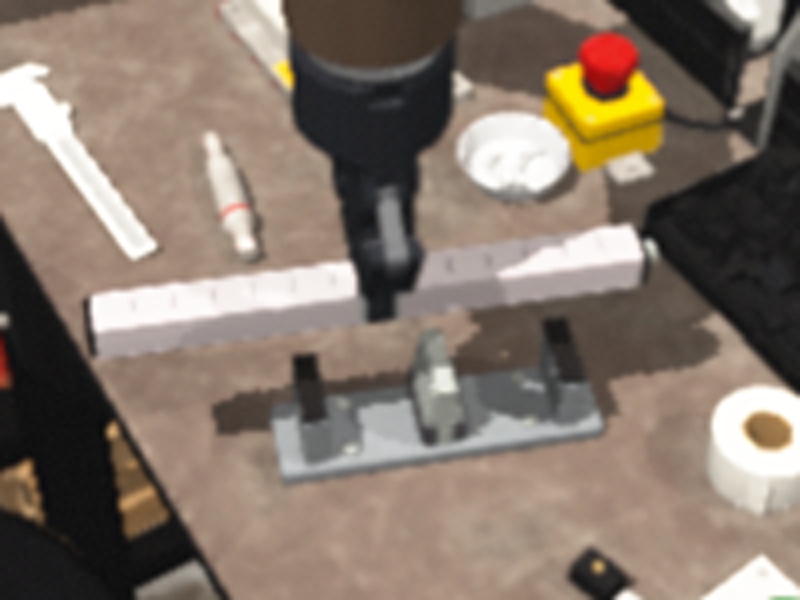

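Bar is held level over the stand (blade top at about (258,260) full-image, fingers at (243,245)). The centre of mass is about 34 mm towards +x from the grip. Lowering slowly now.

>>> {"op": "drive_tool", "data": {
  "plan": "0 0 0 0.02 0.02 0.2 10; 0 0 0 0 0 0.4 10; 0 0 0 0 0 0.2 10; 0 0 0 0 0 0.06 10; 0 0 0 0 0 0 10"
}}

```text
clock: 11.52
tcp_pos: [0.47, -0.3018, 0.0724]
tcp_rot: [0.999, -0.048, 0.0, 0.0]
contact_force: [0.1, 0.5, -3.2]
opening: 0.0221
grasp_force: 80.1
```

>>> {"op": "drive_tool", "data": {
  "plan": "0 0 0 0 0 0.02 10; 0 0 0 0 0 0.02 10; 0 0 0 0 0 0 10"
}}

```text
clock: 11.9
tcp_pos: [0.4698, -0.3016, 0.0705]
tcp_rot: [0.999, -0.048, 0.0, 0.0]
contact_force: [-0.2, 0.5, -4.8]
opening: 0.0219
grasp_force: 80.1
```

>>> {"op": "drive_tool", "data": {
  "plan": "0 0 0 0 0 0.02 10; 0 0 0 0 0 0.02 10; 0 0 0 0 0 0 10"
}}

```text
clock: 12.28
tcp_pos: [0.4696, -0.3016, 0.0682]
tcp_rot: [0.999, -0.048, -0.0, -0.0]
contact_force: [-0.4, 0.2, -3.8]
opening: 0.0223
grasp_force: 80.1
```

>>> {"op": "drive_tool", "data": {
  "plan": "0 0 0 0 0 0.015 10; 0 0 0 0 0 0 10"
}}

```text
clock: 12.52
tcp_pos: [0.4697, -0.3016, 0.0675]
tcp_rot: [0.999, -0.048, -0.0, -0.0]
contact_force: [0.1, -0.8, -3.9]
opening: 0.0218
grasp_force: 80.1
```

```bash
python3 -c "
from h import *
print(wrench(6)-np.load('w0.npy'),monitor.get_obs()['tcp_pos'])"
```

```text
mean [ 0.214   0.1917 -3.8187 -0.0206  0.1306 -0.0079] std [0.5822 0.2571 0.562  0.0155 0.0163 0.0285]
[ 0.00863401  0.08013853 -3.85671702 -0.02638119  0.13015891 -0.01294586] [ 0.46975166 -0.30163435  0.06758501]
```

>>> {"op": "drive_tool", "data": {
  "plan": "0 0 0 0 0 0.01 10; 0 0 0 0 0 0 10"
}}

```text
clock: 13.08
tcp_pos: [0.4698, -0.3016, 0.0672]
tcp_rot: [0.999, -0.048, 0.0, 0.0]
contact_force: [-0.2, -0.8, -3.5]
opening: 0.0217
grasp_force: 80.2
```

>>> {"op": "drive_tool", "data": {
  "plan": "0 0 0 0 0 0.01 10; 0 0 0 0 0 0 10; 0 0 0 0 0 0 10"
}}

```text
clock: 13.45
tcp_pos: [0.4698, -0.3017, 0.067]
tcp_rot: [0.999, -0.048, 0.0, 0.0]
contact_force: [-1.7, 1.1, 1.8]
opening: 0.0219
grasp_force: 80.7
```

```bash
python3 -c "
from h import *
print(wrench(6)-np.load('w0.npy'),monitor.get_obs()['tcp_pos'])"
```

```text
mean [-2.0273  1.6566  2.7044  0.47    0.6388  0.0327] std [0.516  0.4108 0.9245 0.0344 0.06   0.0252]
[-2.23272474  1.54499796  2.66640951  0.46417785  0.6383497   0.02758621] [ 0.46971557 -0.30168444  0.06692108]
```

Contact felt (about 6.7 N on the edge). I'll ease up slightly and open the fingers just clear of the bar.

>>> {"op": "drive_tool", "data": {
  "plan": "0 0 0 0 0 -0.004 10; 0 0 0 0 0 0 23; 0 0 0 0 0 0 25; 0 0 0 0 0 0 28; 0 0 0 0 0 0 32; 0 0 0 0 0 0 36; 0 0 0 0 0 0 36; 0 0 0 0 0 0 36; 0 0 0 0 0 0 36; 0 0 0 0 0 0 36",
  "grip_force": 20
}}

```text
clock: 15.0
tcp_pos: [0.4697, -0.3016, 0.0668]
tcp_rot: [0.999, -0.048, 0.0, 0.0]
contact_force: [-0.5, -0.2, -0.3]
opening: 0.036
grasp_force: 0.0
```

```bash
python3 - <<'E'
from h import *
s=monitor.get_obs();print(s["clock"],s["contact_force"],s["tcp_pos"],s["opening"])
im=imaging.snapshot("side"); cv2.imwrite("pics/s5.png",im)
cv2.imwrite("pics/s5c.png",cv2.resize(im[210:310,160:330],None,fx=4.5,fy=4.5,interpolation=cv2.INTER_CUBIC))
E
```

```text
15.0 [-0.50838172 -0.22347349 -0.31941696] [ 0.46973151 -0.30163761  0.06678194] 0.03603670448453794
```

View pics/s5c.png

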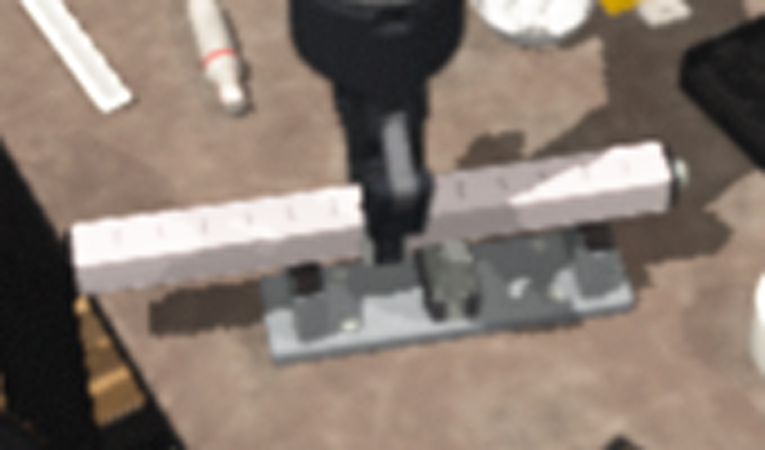

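The bar looks near level on the blade with the fingers clear. I'll let it settle, then measure the tilt against projected outlines.

>>> {"op": "drive_tool", "data": {
  "plan": "0 0 0 0 0 0 36; 0 0 0 0 0 0 40; 0 0 0 0 0 0 40; 0 0 0 0 0 0 40; 0 0 0 0 0 0 40; 0 0 0 0 0 0 40; 0 0 0 0 0 0 40; 0 0 0 0 0 0 40; 0 0 0 0 0 0 40; 0 0 0 0 0 0 40"
}}

```text
clock: 16.3
tcp_pos: [0.4698, -0.3016, 0.0668]
tcp_rot: [0.999, -0.048, 0.0, 0.0]
contact_force: [-0.3, -0.7, -0.3]
opening: 0.0399
grasp_force: 0.0
```

>>> {"op": "drive_tool", "data": {
  "plan": "0 0 0 0 0 0 40; 0 0 0 0 0 0 40; 0 0 0 0 0 0 40; 0 0 0 0 0 0 40; 0 0 0 0 0 0 40; 0 0 0 0 0 0 40; 0 0 0 0 0 0 40; 0 0 0 0 0 0 40; 0 0 0 0 0 0 40; 0 0 0 0 0 0 40"
}}

```text
clock: 17.55
tcp_pos: [0.4697, -0.3016, 0.0668]
tcp_rot: [0.999, -0.048, -0.0, 0.0]
contact_force: [0.3, -0.3, -0.7]
opening: 0.0398
grasp_force: 0.0
```

```bash
cat > tilt.py <<'E'
from h import *
import sys
# bar pose tilt fit: rotate about blade, bar mid at offset -c along stand x
def corners(tilt,c=.034,half=.14):
    R=Ro.from_euler('z',-5.5,degrees=True)*Ro.from_euler('y',-tilt,degrees=True)  # +tilt: +x end up
    X=np.array([[x-c,y,z] for x in(-half,half) for y in(-.012,.012) for z in(0,.024)]); return R.apply(X)+[.5035,-.305,.06]
def mask(t):
    p=proj("side",corners(t)); h=cv2.convexHull(p.astype(np.float32)); m=np.zeros((384*4,512*4),np.uint8)
    cv2.fillConvexPoly(m,(h*4).astype(int),1); return cv2.resize(m*255,(512,384),interpolation=cv2.INTER_AREA)/255.
def fit(f):
    a=cv2.imread(f).astype(int); b=((a.min(2)>135)&(a[:,:,0]>=a[:,:,2]-12)).astype(float)
    # ends only: away from fingers/stand
    out={}
    for t in (-5,-2,-1,0,1,2,5):
        p=proj("side",corners(t)); out[t]=p[[1,3,5,7]].round(1).tolist()
        print(t,"left top corners",out[t][:2],"right",out[t][2:])
    for u in (182,190,198,206,214,222,230,264,272,280,288,296,302):
        col=a[:,u].min(1) if False else a[200:290,u,:].min(1); g=np.diff(col.astype(float)); print(u,200+int(np.argmax(g))+1,end=' ; ')
    print()
fs=sys.argv[1:]
im=imaging.snapshot("side"); cv2.imwrite("pics/s6.png",im); fit("pics/s5.png"); fit("pics/s6.png")
a,b=[cv2.imread(f"pics/s{i}.png").astype(int)[200:310,160:330] for i in(5,6)]; print("diff>25 px",(abs(a-b).max(2)>25).sum())
s=monitor.get_obs();print(s["clock"],s["contact_force"])
E
python3 tilt.py
```

```text
-5 left top corners [[176.6, 263.1], [175.9, 254.0]] right [[309.4, 251.9], [306.2, 243.7]]
-2 left top corners [[176.1, 266.1], [175.4, 257.0]] right [[309.2, 250.3], [306.1, 242.0]]
-1 left top corners [[176.1, 267.0], [175.4, 258.0]] right [[309.1, 249.7], [306.0, 241.4]]
0 left top corners [[176.0, 268.0], [175.3, 259.0]] right [[309.0, 249.2], [305.9, 240.9]]
1 left top corners [[176.0, 269.0], [175.3, 259.9]] right [[308.9, 248.6], [305.8, 240.3]]
2 left top corners [[176.0, 269.9], [175.3, 260.9]] right [[308.8, 248.1], [305.6, 239.8]]
5 left top corners [[176.1, 272.8], [175.4, 263.8]] right [[308.3, 246.5], [305.2, 238.2]]
182 259 ; 190 258 ; 198 257 ; 206 256 ; 214 255 ; 222 254 ; 230 252 ; 264 248 ; 272 247 ; 280 251 ; 288 201 ; 296 243 ; 302 242 ; 
-5 left top corners [[176.6, 263.1], [175.9, 254.0]] right [[309.4, 251.9], [306.2, 243.7]]
-2 left top corners [[176.1, 266.1], [175.4, 257.0]] right [[309.2, 250.3], [306.1, 242.0]]
-1 left top corners [[176.1, 267.0], [175.4, 258.0]] right [[309.1, 249.7], [306.0, 241.4]]
0 left top corners [[176.0, 268.0], [175.3, 259.0]] right [[309.0, 249.2], [305.9, 240.9]]
1 left top corners [[176.0, 269.0], [175.3, 259.9]] right [[308.9, 248.6], [305.8, 240.3]]
2 left top corners [[176.0, 269.9], [175.3, 260.9]] right [[308.8, 248.1], [305.6, 239.8]]
5 left top corners [[176.1, 272.8], [175.4, 263.8]] right [[308.3, 246.5], [305.2, 238.2]]
182 259 ; 190 258 ; 198 257 ; 206 256 ; 214 255 ; 222 254 ; 230 252 ; 264 248 ; 272 247 ; 280 251 ; 288 201 ; 296 243 ; 302 242 ; 
diff>25 px 20
17.6 [ 0.58186895 -0.11466194  0.15745249]
```

Level within about 0.5° and motionless. Withdrawing straight up.

>>> {"op": "drive_tool", "data": {
  "plan": "0 0 0 0 0 0 50; 0 0 0 0 0 -0.05 50; 0 0 0 0 0 -0.15 50; 0 0 0 0 0 -0.3 50; 0 0 0 0 0 -0.6 50; 0 0 0 0 0 -0.9 50; 0 0 0 0 0 -0.9 50; 0 0 0 0 0 -0.4 50; 0 0 0 0 0 0 50; 0 0 0 0 0 0 50"
}}

```text
clock: 18.85
tcp_pos: [0.4691, -0.3013, 0.231]
tcp_rot: [0.999, -0.048, -0.001, -0.0]
contact_force: [-0.3, 1.2, 0.2]
opening: 0.0504
grasp_force: 0.0
```

>>> {"op": "drive_tool", "data": {
  "plan": "0 0 0 0 0 0 50; 0 0 0 0 0 0 50; 0 0 0 0 0 0 50; 0 0 0 0 0 0 50; 0 0 0 0 0 0 50; 0 0 0 0 0 0 50; 0 0 0 0 0 0 50; 0 0 0 0 0 0 50; 0 0 0 0 0 0 50; 0 0 0 0 0 0 50"
}}

```text
clock: 20.1
tcp_pos: [0.4698, -0.3016, 0.2318]
tcp_rot: [0.999, -0.048, 0.0, 0.0]
contact_force: [-0.3, -0.0, 0.0]
opening: 0.0501
grasp_force: 0.0
```

>>> {"op": "drive_tool", "data": {
  "plan": "0 0 0 0 0 0 50; 0 0 0 0 0 0 50; 0 0 0 0 0 0 50; 0 0 0 0 0 0 50; 0 0 0 0 0 0 50; 0 0 0 0 0 0 50; 0 0 0 0 0 0 50; 0 0 0 0 0 0 50; 0 0 0 0 0 0 50; 0 0 0 0 0 0 50"
}}

```text
clock: 21.35
tcp_pos: [0.4698, -0.3016, 0.2318]
tcp_rot: [0.999, -0.048, 0.0, -0.0]
contact_force: [-0.1, 0.9, -0.6]
opening: 0.0501
grasp_force: 0.0
```

```bash
python3 tilt.py | tail -4; python3 -c "
import cv2
a=cv2.imread('pics/s6.png'); cv2.imwrite('pics/s6c.png',cv2.resize(a[170:320,150:350],None,fx=4,fy=4,interpolation=cv2.INTER_CUBIC))"
```

```text
5 left top corners [[176.1, 272.8], [175.4, 263.8]] right [[308.3, 246.5], [305.2, 238.2]]
182 259 ; 190 258 ; 198 257 ; 206 256 ; 214 255 ; 222 254 ; 230 252 ; 264 248 ; 272 246 ; 280 249 ; 288 201 ; 296 243 ; 302 210 ; 
diff>25 px 3250
21.4 [-0.13029534  0.30899915  0.5984556 ]
```

View pics/s6c.png

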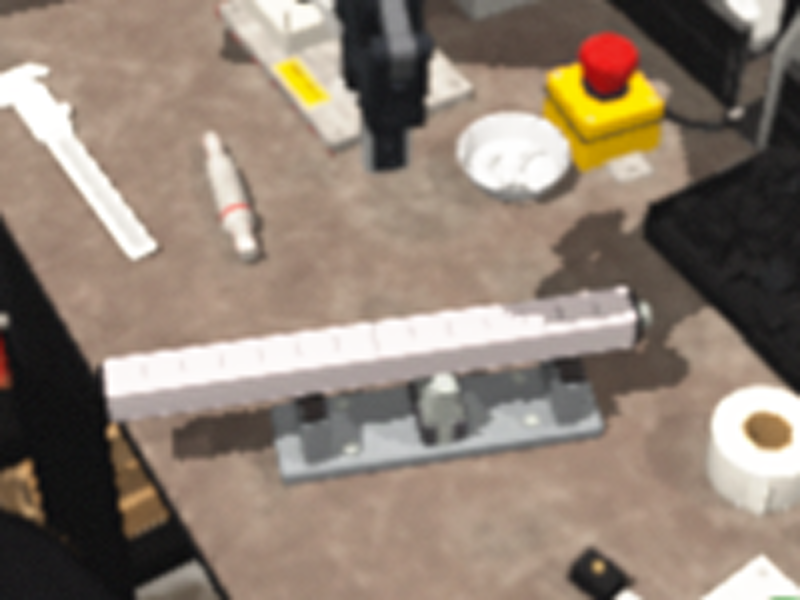

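The bar rests level and square on the blade. Its edge rows haven't changed since release, the gripper is well clear, and the bystanders are where they were.

```bash
python3 -c "
from h import *
print(ctrl.hand_in())"
```

```text
the job is handed in; nothing more can be done
None
```

The bar now rests level (within about half a degree) and square on the steel edge alone, balancing about 34 mm from its middle towards the bolt-head end; I handed the job in at about 21 s of the 64 s allowed, and hand-in returned no verdict.

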